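# Change over the tasting chests

## Task

Today's tasting comes from the large wooden chest: push the open lid of the small chest over so that it falls shut, and flip the lid of the large chest up by its tab and over past upright, so that it stays open by its own weight. Use only the fingertips or the outside of the fingers: pinch and lift nothing, and push gently, so that both chests and everything round them stay where they stand.

Things in the scene. Friction and masses are not known exactly. Their poses are not given: they have to be found in the camera images.
- large_chest: the large dark wooden chest, 110 x 170 x 70 mm (x, y, z) without its 8 mm thick flat lid, standing loose on a 3 mm cork mat, about 1.6 kg with its fixed filling of truffles; walls 8 mm, truffles' tops 10 mm below the rim. Origin: centre of its underside; z up, its front (the tab side) faces its -x, the hinge runs along its y at the back (+x) rim
- large_lid (a joint): angle of the large chest's lid: 0 shut, growing as it swings up and back, 1.57 upright, 1.85 leaning back on its stop; it starts shut. The lid weighs 0.2 kg and swings freely, with a little damping: left alone it falls shut below about 1.35 and falls open above about 1.6
- large_lid_hinge (a point): point on the hinge axis of the large lid, midway along it: 55 mm behind the chest's centre, 70 mm above its underside; the axis runs along the chest's y
- large_lid_tab (a point): middle of the free edge of the large lid's brass thumb tab, 60 mm wide and 4 mm thick, in the middle of the lid's front edge. With the lid shut the tab juts 21 mm out past the chest's front wall, rising 11 degrees, its free edge 7 mm above the rim; its underside runs on smoothly from the lid's; nothing is under it, so a fingertip fits below. From the hinge axis it is 131 mm away
- small_chest: the small dark wooden chest, 85 x 105 x 55 mm (x, y, z) without its 8 mm thick flat lid, standing loose on a 3 mm cork mat, about 1 kg with its fixed filling of truffles; walls 8 mm, truffles' tops 10 mm below the rim. Origin: centre of its underside; z up, its front (the tab side) faces its -x, the hinge runs along its y at the back (+x) rim
- small_lid (a joint): angle of the small chest's lid: 0 shut, growing as it swings up and back, 1.57 upright, 1.85 leaning back on its stop; it starts open, leaning back on its stop. The lid weighs 0.09 kg and swings freely, with a little damping: left alone it falls shut below about 1.35 and falls open above about 1.6
- small_lid_hinge (a point): point on the hinge axis of the small lid, midway along it: 42.5 mm behind the chest's centre, 55 mm above its underside; the axis runs along the chest's y
- small_lid_tab (a point): middle of the free edge of the small lid's brass thumb tab, 40 mm wide and 4 mm thick, in the middle of the lid's front edge. With the lid shut the tab juts 21 mm out past the chest's front wall, rising 11 degrees, its free edge 7 mm above the rim; its underside runs on smoothly from the lid's; nothing is under it, so a fingertip fits below. From the hinge axis it is 106 mm away
- shaker: white cocoa shaker, a round can 61 mm wide and 97 mm tall, standing; a bystander. Origin: centre of its underside
- tin: round pastille tin, 70 mm wide and 36 mm tall; a bystander. Origin: centre of its underside
- tongs: steel confectioner's tongs lying flat, 203 x 30 x 15 mm, long along their x; a bystander. Origin: centre of its underside
- ballotin: closed dark folded card box of truffles, 71 x 113 x 51 mm; a bystander. Origin: centre of its underside

How it is judged:
By the outcome, as a careful person would: the job done as asked, in the order asked, and still so for the second after the job is handed in, with the robot touching nothing.
It also fails if it takes over 51 s, if anything falls off the work surface, if the arm or the gripper's body presses on something with over 40 N, if the wrist force passes 120 N, or if a joint passes its speed limit or range.

## Robot

A 6-joint arm with a two-finger parallel gripper is mounted at the origin on a cart in front of the work surface, level with it; the furniture and walls round the work are solid. World frame = base frame: x ahead of the robot, y to its left, z up, the work surface at z = 0. Lengths are in m, angles in rad, forces in N, time in s.
With the tool pointing down it reaches from about 0.275 to 0.85 m from the base axis. Payload 19 kg.
Tool frame: the origin (TCP) lies on the centre line of the jaws, within the pads' length; the fingertips stand 19 mm ahead of it and the grasp point (between the pads) is the TCP; z points along the fingers, y is the line along which they close (so a half turn about z gives the same grasp; the last joint's range is limited). The gripper opens to 85 mm and grips with 20 to 120 N. Pads are 22 mm wide; open, the fingers measure 114 mm over their backs; the gripper's body (76 mm by 85 mm) begins 54 mm behind the grasp point. The pads swing forward as they close: fully open they stand 13 mm farther back than shut.
Start: joints at [1.125, 0.15, 1.437, -0, 1.554, -0.134], TCP at [0.176, 0.547, 0.25] pointing down, gripper open.
Joint ranges: [-2.8, 2.8], [-0.68, 2.1], [0.12, 2.68], [-1.39, 4.53], [0.16, 2.79], [-2.81, 2.81]. Speed limits (rad/s): [1.89, 1.89, 2.22, 3.01, 3.01, 3.01].

## Interface

Orientations are given as a 3x3 rotation matrix whose columns are the frame's x, y, z axes.
In Python, from plant import state, grab_frame, sign_off, outline_of gives the robot as it stands.
- The arm moves only by the shell command python3 -m jog 'ROWS' [FORCE]. ROWS is JSON, a list that holds one entry, the list of rows, each a list of 5 numbers: the shift along the tool's x, y, z in m, then the turn about the tool's z in rad, then the finger opening in m, from 0 to 0.0854. A call has 1 to 10 rows; each row is the pose to reach, as a shift and turn from the pose commanded when the call began, along the tool's axes at that moment; what a row does not reach only later rows make up. A row lasts 1/8 s, in which the tool goes at most 62.5 mm and 10.7 degrees, less where a joint would pass 70% of its speed; a pose out of reach is approached as far as the arm can. A call with a gripper value outside its range is refused whole. The fingers move at their own pace and stop on an object; FORCE is the grip in N (left out, the last holds). Time passes only in rows, so rows that repeat a pose let the fingers close. It gives the time, the measured TCP pose, the force, the opening and the grip force at its end, in the units of the state.
- state(): the state, without advancing time (a new reading comes with each control period).
- grab_frame(name): name is "scene" or "top" or "wrist"; returns a dict with "img" (384x512x3 uint8, blue, green, red), "K" (3x3 intrinsics, pixels), "R" (3x3) and "t" (3): a world point X has camera coordinates R X + t; the wrist camera has in their place "T_tool_cam" (4x4, takes a point from camera to tool coordinates, whose origin is the TCP and whose axes are the flange's). Camera axes: x right, y down, z forward; pixel columns grow to the right and rows downward; lengths in m; the calibration is good to about 2 mm. A picture is of the moment at which its call begins: read the wrist's pose just before it. There is no depth.
- sign_off(): hands the job in; it is judged then, once.
Trained networks look in a picture, given as the dict that the camera call returned (one of the last four; its "shot" number tells which), for a name from the list of things; names that differ only in an ending like _2 or _b are one class to them, and where a whole thing is asked for, a point or a joint stands for the part that bears it (a point fixed in the world has none). Each returns a list of dicts, best first, with "conf" (0 to 1); they miss things now and then, are a little off and sometimes report something else, mostly with a low value. They report only what shows in the picture. A call takes as long as a camera call.
- outline_of(picture, target): "mask" (384x512 bool, what is visible of it) and "rect" ([centre column, centre row, width, height] in pixels, round what is visible of it).
The state is a dict: "clock": time; "joints": joint angles; "joint_velocities": joint speeds; "joint_efforts": joint torques, N m; "tool_pos": TCP position; "eef_rot": TCP orientation; "wrist_force": force on the tool from outside, world axes, zero at the start; "ft_torque": the same for the moment, N m; "gripper_width": finger opening in m; "gripper_force": force on a finger pad.
Only numpy, scipy, OpenCV 4.12 (cv2) and the standard library are available. Lean on these libraries where they do the work, as an engineer would, in place of code of your own. Each camera call takes 0.05 s, during which the arm holds its last target. There are 200 camera calls.

## Working session

There is one attempt and no reset: what is moved stays moved. The work goes in short steps, Python scripts to look and compute and a shell command to move; the robot and the scene stay as the last step left them, time stands still between calls to the robot, and variables do not carry over. Pictures are saved under pics/ and viewed, at most 10 in all, crops included, and the job is handed in when it is done.

```bash
mkdir -p pics; ls
python3 - <<'E'
from plant import *
import cv2,numpy as np
s=state();print(s['clock'],s['tool_pos'],s['eef_rot'],s['gripper_width'])
for n in("scene","top"):
    f=grab_frame(n);cv2.imwrite(f"pics/{n}0.png",f["img"]);np.savez(f"{n}.npz",K=f["K"],R=f["R"],t=f["t"])
    print(n,f["K"].round(1).tolist(),np.round(f["R"],4).tolist(),np.round(f["t"],4).tolist())
    for o in("large_chest","large_lid","small_chest","small_lid","large_lid_tab","shaker","tin","tongs","ballotin"):
        for d in outline_of(f,o)[:2]:
            m=d["mask"].astype(np.uint8)
            r=cv2.minAreaRect(cv2.findNonZero(m)) if m.any() else None
            print(o,round(d["conf"],2),np.round(d["rect"],0).tolist(),np.round(cv2.boxPoints(r)).tolist() if r else None)
E
```

```text
pics
0.0 [0.17632539 0.54705993 0.24970387] [[-9.51788595e-01  3.06754338e-01 -4.95991939e-04]
 [ 3.06754704e-01  9.51788010e-01 -1.06579614e-03]
 [ 1.45141591e-04 -1.16656047e-03 -9.99999309e-01]] 0.08548978511300014
scene [[374.4, 0.0, 255.8], [0.0, 374.4, 193.8], [0.0, 0.0, 1.0]] [[0.5619, -0.8271, 0.0087], [-0.5476, -0.3798, -0.7456], [0.62, 0.4142, -0.6663]] [-0.3284, 0.341, 0.9935]
large_chest 0.81 [205.0, 179.0, 55.0, 42.0] [[174.0, 184.0], [187.0, 149.0], [240.0, 168.0], [227.0, 203.0]]
large_lid 0.67 [206.0, 169.0, 54.0, 29.0] [[179.0, 175.0], [187.0, 150.0], [235.0, 165.0], [227.0, 190.0]]
small_lid 0.81 [299.0, 216.0, 33.0, 38.0] [[277.0, 214.0], [295.0, 192.0], [324.0, 215.0], [306.0, 238.0]]
small_lid 0.3 [208.0, 171.0, 52.0, 27.0] [[180.0, 174.0], [188.0, 151.0], [233.0, 166.0], [225.0, 189.0]]
large_lid_tab 0.67 [205.0, 168.0, 53.0, 30.0] [[179.0, 174.0], [187.0, 150.0], [234.0, 165.0], [227.0, 189.0]]
shaker 0.63 [264.0, 182.0, 14.0, 32.0] [[255.0, 168.0], [272.0, 168.0], [272.0, 197.0], [255.0, 197.0]]
tin 0.66 [229.0, 220.0, 20.0, 21.0] [[220.0, 210.0], [239.0, 210.
[... 983 characters left out ...]
43.0, 44.0] [[279.0, 210.0], [294.0, 170.0], [325.0, 182.0], [310.0, 221.0]]
small_lid 0.88 [308.0, 185.0, 36.0, 19.0] [[289.0, 188.0], [293.0, 172.0], [325.0, 179.0], [322.0, 195.0]]
large_lid_tab 0.8 [190.0, 180.0, 54.0, 44.0] [[160.0, 163.0], [210.0, 155.0], [217.0, 192.0], [166.0, 200.0]]
shaker 0.5 [243.0, 152.0, 14.0, 20.0] [[235.0, 141.0], [251.0, 141.0], [251.0, 161.0], [235.0, 161.0]]
tin 0.66 [244.0, 209.0, 17.0, 22.0] [[234.0, 200.0], [252.0, 200.0], [252.0, 218.0], [234.0, 218.0]]
tin 0.43 [188.0, 176.0, 54.0, 43.0] [[161.0, 164.0], [209.0, 155.0], [216.0, 192.0], [167.0, 200.0]]
tongs 0.6 [373.0, 185.0, 12.0, 28.0] [[368.0, 198.0], [377.0, 172.0], [378.0, 172.0], [369.0, 198.0]]
```

Run:
```python
import cv2
a=cv2.imread("pics/top0.png");cv2.imwrite("pics/top0c.png",cv2.resize(a[120:260,130:400],None,fx=2.9,fy=2.9,interpolation=2))
a=cv2.imread("pics/scene0.png");cv2.imwrite("pics/scene0c.png",cv2.resize(a[120:320,150:410],None,fx=3,fy=3,interpolation=2))
```

```text
(no output)
```

View pics/top0c.png

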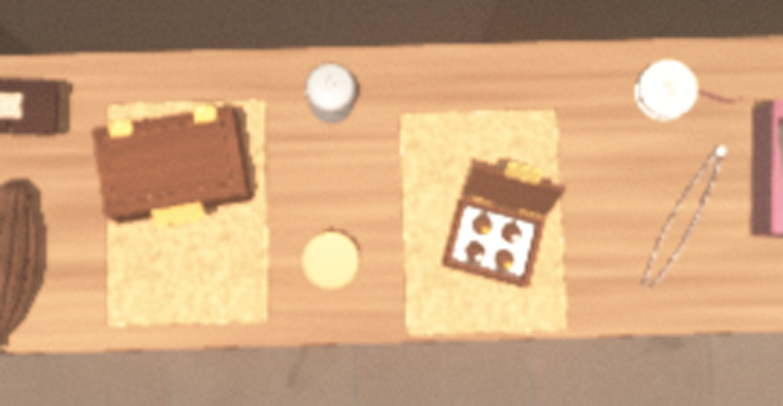

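View pics/scene0c.png

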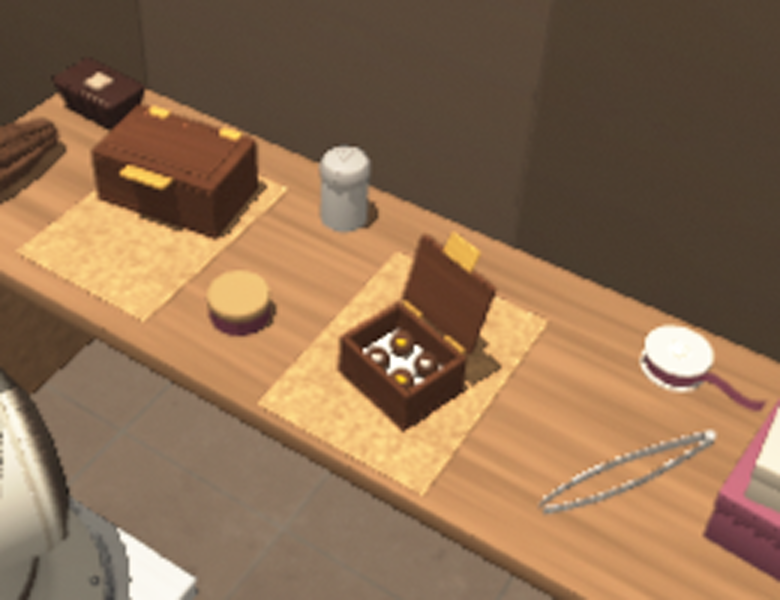

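The top crop shows the large chest, shut, on the left: lid corners (95,130), (238,108), (252,200), (108,220), and the tab at (177,215). The small chest is right of centre: rim front corners (445,265) and (527,285), lid tip (475,160) to (563,187). In the scene crop the large lid's corners are (143,107), (257,152), (93,150), and the small rim's are (340,348), (405,400), (465,362).

```bash
cat > h.py <<'E'
import numpy as np,cv2
from scipy.optimize import least_squares
C={n:np.load(n+".npz") for n in("top","scene")}
def pr(n,P):
    c=C[n];q=c["R"]@np.asarray(P)+c["t"];q=c["K"]@q;return q[:2]/q[2]
def un(n,p): return np.array([130,120])+np.array(p)/2.9 if n=="top" else np.array([150,120])+np.array(p)/3
def W(q,p):
    c,s=np.cos(q[2]),np.sin(q[2]);return np.array([q[0]+c*p[0]-s*p[1],q[1]+s*p[0]+c*p[1],p[2]+.003])
L=[("top",(-.055,.085,.078),(108,220)),("top",(-.055,-.085,.078),(252,200)),("top",(.055,.085,.078),(95,130)),("top",(.055,-.085,.078),(238,108)),
("top",(-.076,0,.077),(179,222)),("scene",(.055,.085,.078),(143,107)),("scene",(.055,-.085,.078),(257,152)),("scene",(-.055,.085,.078),(93,150)),("scene",(-.055,-.085,.0),(205,233))]
sl=(.0425+.085*.2756,.055+.085*.9613)
S=[("top",(-.0425,.0525,.055),(445,265)),("top",(-.0425,-.0525,.055),(527,285)),("top",(sl[0],.0525,sl[1]),(475,161)),("top",(sl[0],-.0525,sl[1]),(563,187)),
("scene",(-.0425,.0525,.055),(340,348)),("scene",(-.0425,-.0525,.055),(405,400)),("scene",(.0425,-.0525,.055),(465,362)),("scene",(-.0425,-.0525,0),(405,427)),("scene",(sl[0],.0525,sl[1]),(425,237)),("scene",(sl[0],-.0525,sl[1]),(494,295))]
if __name__=="__main__":
    for nm,D,x0 in(("large",L,(.55,.25,.1)),("small",S,(.5,-.1,-.2))):
        f=lambda q:np.concatenate([pr(n,W(q,p))-un(n,u) for n,p,u in D])
        r=least_squares(f,x0,loss="soft_l1");print(nm,r.x.round(4),f(r.x).round(1).reshape(-1,2).tolist())
    def gp(n,p,z):
        c=C[n];d=c["R"].T@np.linalg.solve(c["K"],[*un(n,p),1]);o=-c["R"].T@c["t"];return (o+d*(z-o[2])/d[2]).round(3)
    for k,p,z in(("shaker",(331,80),.097),("tin",(330,258),.036),("reel?",(667,88),.03),("tongs1",(650,283),0.01),("tongs2",(720,152),.01)):print(k,gp("top",p,z))
    print(gp("top",(0,50),0),gp("top",(300,345),0))
E
python3 h.py
```

```text
large [0.5492 0.1881 0.1077] [[-0.3, -0.4], [-0.6, -0.2], [0.7, -0.8], [0.3, 0.3], [0.7, 1.6], [-0.7, -1.5], [-0.1, -3.4], [-1.6, -0.1], [2.3, 3.4]]
small [ 0.4486 -0.1968 -0.301 ] [[0.5, -0.9], [1.4, 0.3], [1.1, 1.9], [1.7, 1.4], [-0.8, -4.6], [0.2, -1.1], [1.0, -1.9], [-0.9, 1.6], [-1.4, -1.5], [-0.2, -1.8]]
shaker [ 0.641 -0.002  0.097]
tin [0.434 0.006 0.036]
reel? [ 0.635 -0.423  0.03 ]
tongs1 [ 0.392 -0.392  0.01 ]
tongs2 [ 0.555 -0.491  0.01 ]
[0.715 0.422 0.   ] [0.329 0.047 0.   ]
```

```bash
python3 -m jog '[[[-0.05,-0.05,0,0,0],[-0.09,-0.09,0,0,0],[-0.13,-0.13,0,0,0],[-0.17,-0.17,0,0,0],[-0.21,-0.21,0,0,0],[-0.25,-0.25,0,0,0],[-0.29,-0.29,0,0,0],[-0.32,-0.33,0,0,0],[-0.35,-0.36,0,0,0],[-0.35,-0.36,0,0,0]]]' 20
```

```text
clock: 2.25
tool_pos: [0.3999, 0.0952, 0.2503]
eef_rot: [[-0.951, 0.31, -0.0], [0.31, 0.951, -0.0], [-0.0, -0.0, -1.0]]
wrist_force: [-0.3, -0.3, -0.1]
gripper_width: 0.0
gripper_force: 0.0
```

```bash
python3 -m jog '[[[-0.04,-0.04,0,0,0],[-0.08,-0.08,0,0,0],[-0.12,-0.12,0,0,0],[-0.16,-0.16,0,0,0],[-0.20,-0.20,0,0,0],[-0.235,-0.24,0,0,0],[-0.2514,-0.261,0,0,0],[-0.2514,-0.261,0,0,0],[-0.2514,-0.261,0,0,0]]]'
python3 - <<'E'
from plant import *
import cv2,numpy as np
from h import C,pr
f=grab_frame("scene");a=f["img"];s=state();p=np.array(s["tool_pos"]);print(p)
for z in(.0,.019,.032):
    u=pr("scene",p-[0,0,z]);print(z,u)
g=grab_frame("wrist");print(g["T_tool_cam"].round(3).tolist(),g["K"][0][0])
b=np.hstack([cv2.resize(a[110:260,210:360],(450,450)),cv2.resize(g["img"],(350,263)).repeat(1,0).copy() if 0 else cv2.copyMakeBorder(cv2.resize(g["img"],(350,262)),0,188,0,0,0)])
cv2.imwrite("pics/b1.png",b)
E
```

```text
clock: 3.38
tool_pos: [0.5583, -0.227, 0.2503]
eef_rot: [[-0.952, 0.306, -0.0], [0.306, 0.952, 0.0], [0.0, 0.0, -1.0]]
wrist_force: [0.4, 0.1, -0.1]
gripper_width: -0.0002
gripper_force: 0.0
[ 0.55828904 -0.2269572   0.25053297]
0.0 [316.62554519 171.1555299 ]
0.019 [315.86325871 176.27852411]
0.032 [315.35180414 179.71578673]
[[0.001, -0.952, -0.305, 0.079], [1.0, 0.001, -0.0, 0.001], [0.0, -0.305, 0.952, -0.124], [0.0, 0.0, 0.0, 1.0]] 333.3335864278737
```

View pics/b1.png

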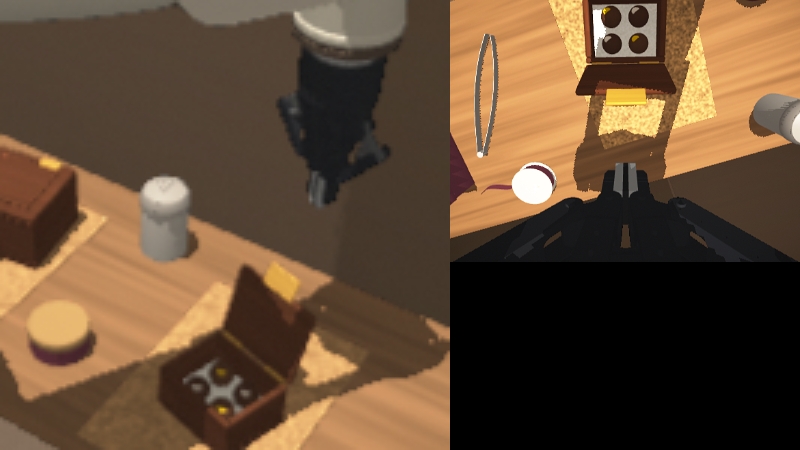

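The wrist view shows the small lid's tab at about (258,142) in full pixels. That puts it 44 mm ahead of the fingers and centred, which agrees with the fit. Next I lower and push.

```bash
python3 -m jog '[[[0,0,0.04,0,0],[0,0,0.08,0,0],[0,0,0.115,0,0],[0.01,0,0.115,0,0],[0.02,0,0.115,0,0],[0.026,0,0.115,0,0],[0.032,0,0.115,0,0],[0.038,0,0.115,0,0],[0.044,0,0.115,0,0],[0.050,0,0.115,0,0]]]'
python3 -m jog '[[[0.006,0,0,0,0],[0.012,0,0,0,0],[0.018,0,0,0,0],[0.024,0,0,0,0],[0.030,0,0,0,0],[0.036,0,0,0,0],[0.040,0,0,0,0],[0.040,0,0,0,0]]]'
```

```text
clock: 4.72
tool_pos: [0.5103, -0.2129, 0.1355]
eef_rot: [[-0.952, 0.307, 0.0], [0.307, 0.952, -0.0], [-0.0, -0.0, -1.0]]
wrist_force: [-0.2, -0.3, 0.1]
gripper_width: -0.0
gripper_force: 0.0
clock: 5.72
tool_pos: [0.4725, -0.2007, 0.1354]
eef_rot: [[-0.952, 0.307, 0.0], [0.307, 0.952, -0.0], [-0.0, -0.0, -1.0]]
wrist_force: [0.6, -0.9, -0.4]
gripper_width: -0.0
gripper_force: 0.0
```

```bash
python3 -m jog '[[[0,0,0,0,0],[0,0,-0.04,0,0],[0,0,-0.08,0,0],[0,0,-0.115,0,0],[0,0,-0.115,0,0]]]'
python3 - <<'E'
from plant import *
import cv2,numpy as np
f=grab_frame("scene");a=f["img"];t=grab_frame("top")["img"];g=grab_frame("wrist")["img"]
cv2.imwrite("pics/b2.png",np.hstack([cv2.resize(a[110:280,150:360],(525,425)),np.vstack([cv2.resize(g,(270,202)),cv2.resize(t[130:240,150:350],(270,223))])]))
E
```

```text
clock: 6.35
tool_pos: [0.4735, -0.2012, 0.2529]
eef_rot: [[-0.952, 0.307, 0.004], [0.307, 0.952, -0.002], [-0.004, -0.001, -1.0]]
wrist_force: [-0.2, -0.6, -0.4]
gripper_width: 0.0001
gripper_force: 0.0
```

View pics/b2.png

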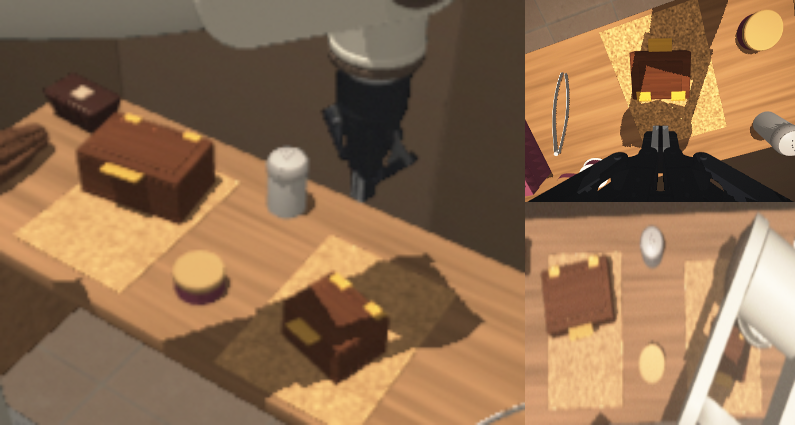

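Small lid is shut (scene crop: brass tab forward at (300,330), hinges at the back at (340,280)), and nothing else has moved. On to the large chest, hovering first to check where its tab is.

```bash
python3 -m jog '[[[0.01,0.05,0,-0.05,0],[0.02,0.10,0,-0.1,0],[0.03,0.15,0,-0.17,0],[0.04,0.20,0,-0.24,0],[0.05,0.25,0,-0.31,0],[0.06,0.30,0,-0.38,0],[0.07,0.34,0,-0.42,0],[0.075,0.382,0,-0.42,0],[0.075,0.382,0,-0.42,0],[0.075,0.382,0,-0.42,0]]]'
python3 - <<'E'
from plant import *
import cv2,numpy as np
s=state();print(s["tool_pos"],s["eef_rot"][0])
g=grab_frame("wrist");a=g["img"];np.savez("w.npz",K=g["K"],T=g["T_tool_cam"],p=s["tool_pos"],r=s["eef_rot"])
cv2.imwrite("pics/b3.png",a)
E
```

```text
clock: 7.75
tool_pos: [0.5182, 0.1856, 0.2493]
eef_rot: [[-0.994, -0.108, -0.002], [-0.108, 0.994, -0.001], [0.002, -0.001, -1.0]]
wrist_force: [-0.3, 0.6, -0.0]
gripper_width: 0.0003
gripper_force: 0.0
[0.51816671 0.18557168 0.24930065] [-0.99411627 -0.1083064  -0.00160007]
```

View pics/b3.png

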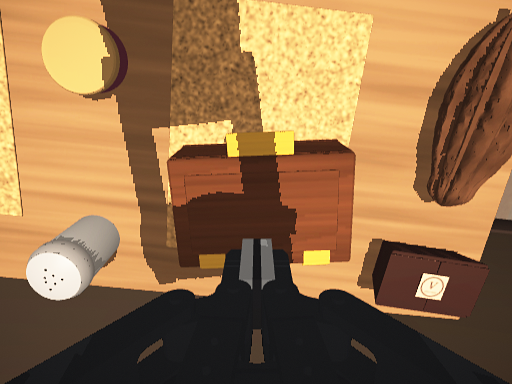

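The wrist view shows the large tab's free edge from (227,134) to (294,131), and the lid is square to the tool.

Run:
```python
import numpy as np
w=np.load("w.npz");P=[]
for u in((227,134),(294,131)):
    d=w["T"][:3,:3]@np.linalg.solve(w["K"],[*u,1]);o=w["T"][:3,3];R=w["r"]
    D=R@d;O=w["p"]+R@o;X=O+D*(.080-O[2])/D[2];P.append(X);print(X, R.T@(X-w["p"]))
d=P[0]-P[1];print(np.linalg.norm(d),np.arctan2(d[0],-d[1]))
```

```text
[0.48362536 0.15674668 0.08      ] [ 0.03717769 -0.02482404  0.16937616]
[0.47466106 0.21465112 0.08      ] [0.03981788 0.03371066 0.16934932]
0.058594220435825344 0.15359263237936868
```

```bash
python3 -m jog '[[[0.04,0.004,0,-0.04,0],[0.077,0.004,0,-0.04,0],[0.077,0.004,0,-0.04,0],[0.077,0.004,0.06,-0.04,0],[0.077,0.004,0.12,-0.04,0],[0.077,0.004,0.16,-0.04,0],[0.077,0.004,0.175,-0.04,0],[0.077,0.004,0.175,-0.04,0]]]'
python3 -m jog '[[[-0.01,0,0,0,0],[-0.017,0,0,0,0],[-0.02,0,0,0,0],[-0.022,0,0,0,0],[-0.022,0,0,0,0]]]'
```

```text
clock: 8.8
tool_pos: [0.4418, 0.1812, 0.0754]
eef_rot: [[-0.989, -0.147, -0.001], [-0.147, 0.989, -0.0], [0.001, -0.0, -1.0]]
wrist_force: [1.6, 0.2, 0.1]
gripper_width: -0.0
gripper_force: 0.0
clock: 9.43
tool_pos: [0.4632, 0.1848, 0.0753]
eef_rot: [[-0.989, -0.148, -0.0], [-0.148, 0.989, -0.0], [0.0, -0.0, -1.0]]
wrist_force: [0.1, 0.6, -0.5]
gripper_width: -0.0001
gripper_force: 0.0
```

```bash
python3 -m jog '[[[-0.001,0,0,0,0],[-0.002,0,0,0,0],[-0.002,0,0,0,0]]]'|grep -E "pos|force"; python3 -m jog '[[[-0.001,0,0,0,0],[-0.002,0,0,0,0],[-0.002,0,0,0,0]]]'|grep -E "pos|force"
```

```text
tool_pos: [0.4652, 0.1851, 0.0753]
wrist_force: [-0.2, 0.1, -0.1]
gripper_force: 0.0
tool_pos: [0.4672, 0.1854, 0.0753]
wrist_force: [-0.8, 0.4, 0.1]
gripper_force: 0.0
```

```bash
for i in 1; do :; done; python3 -m jog '[[[-0.001,0,0,0,0],[-0.001,0,0,0,0]]]'|grep -E "pos|wrist"; python3 -m jog '[[[-0.001,0,0,0,0],[-0.001,0,0,0,0]]]'|grep -E "pos|wrist";python3 -m jog '[[[-0.001,0,0,0,0],[-0.001,0,0,0,0]]]'|grep -E "pos|wrist"
```

```text
tool_pos: [0.4677, 0.1855, 0.0752]
wrist_force: [-4.7, -0.8, 2.2]
tool_pos: [0.4681, 0.1855, 0.075]
wrist_force: [-10.6, -1.7, 5.0]
tool_pos: [0.4691, 0.1857, 0.0751]
wrist_force: [-10.8, -1.9, 5.9]
```

Contact is at about 0.4675, with friction near 0.5. I ease off a millimetre, then lift along the arc.

```bash
python3 -m jog '[[[0.0012,0,0,0,0],[0.001,0,-0.003,0,0],[0.0008,0,-0.006,0,0],[0.0003,0,-0.010,0,0],[0.0003,0,-0.010,0,0]]]'|grep -E "pos|wrist"
```

```text
tool_pos: [0.4696, 0.1858, 0.0856]
wrist_force: [-6.3, -0.0, -0.5]
```

```bash
python3 -m jog '[[[-0.0003,0,-0.005,0,0],[-0.001,0,-0.010,0,0],[-0.002,0,-0.015,0,0],[-0.0035,0,-0.020,0,0],[-0.0035,0,-0.020,0,0]]]'|grep -E "pos|wrist"
python3 - <<'E'
from plant import *
import cv2
a=grab_frame("scene")["img"];cv2.imwrite("pics/b4.png",cv2.resize(a[110:240,140:300],(640,520)))
E
```

```text
tool_pos: [0.4734, 0.1863, 0.1058]
wrist_force: [-5.0, -1.4, 0.5]
```

View pics/b4.png

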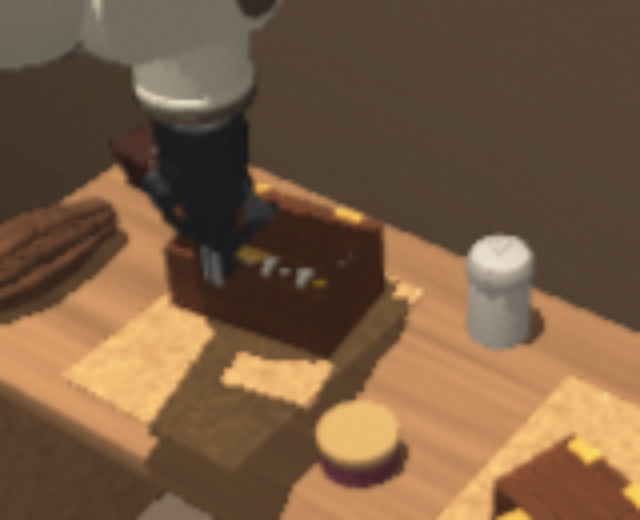

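The lid is rising on the fingertip: the truffles show beneath it and the tab is at (250,255). I keep following the arc.

```bash
python3 -m jog '[[[-0.0015,0,-0.005,0,0],[-0.0032,0,-0.010,0,0],[-0.0052,0,-0.015,0,0],[-0.0075,0,-0.020,0,0],[-0.0101,0,-0.025,0,0],[-0.0128,0,-0.030,0,0],[-0.016,0,-0.035,0,0],[-0.0195,0,-0.040,0,0],[-0.0195,0,-0.040,0,0]]]'|grep -E "pos|wrist"
```

```text
tool_pos: [0.4927, 0.1892, 0.1464]
wrist_force: [-9.9, -3.1, 6.2]
```

```bash
python3 -m jog '[[[-0.004,0,-0.005,0,0],[-0.008,0,-0.010,0,0],[-0.013,0,-0.015,0,0],[-0.018,0,-0.020,0,0],[-0.024,0,-0.025,0,0],[-0.030,0,-0.030,0,0],[-0.036,0,-0.034,0,0],[-0.036,0,-0.034,0,0]]]'|grep -E "pos|wrist"
```

```text
tool_pos: [0.5287, 0.1945, 0.1794]
wrist_force: [-1.2, -0.3, -0.3]
```

```bash
python3 -m jog '[[[-0.006,0,-0.004,0,0],[-0.012,0,-0.007,0,0],[-0.018,0,-0.009,0,0],[-0.024,0,-0.010,0,0],[-0.030,0,-0.010,0,0],[-0.036,0,-0.010,0,0],[-0.042,0,-0.010,0,0],[-0.042,0,-0.010,0,0]]]'|grep -E "pos|wrist"
python3 - <<'E'
from plant import *
import cv2
a=grab_frame("scene")["img"];cv2.imwrite("pics/b5.png",cv2.resize(a[110:240,140:300],(640,520)))
E
```

```text
tool_pos: [0.57, 0.2007, 0.1891]
wrist_force: [-0.4, 0.3, -0.5]
```

View pics/b5.png

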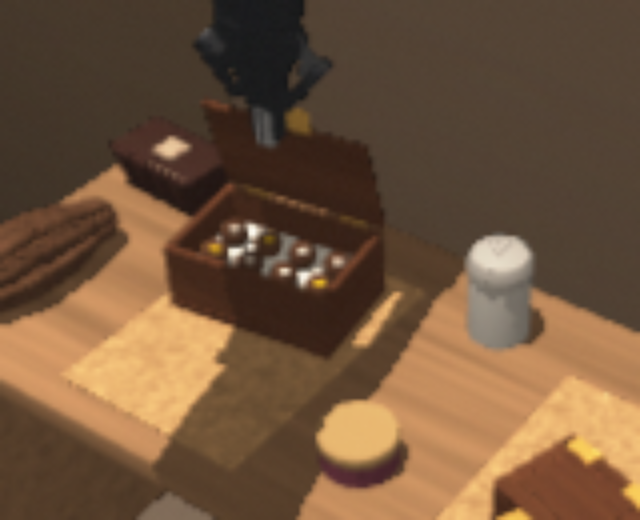

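The lid is close to upright, with the fingertip on its inner face at (268,140). I finish the push over gently.

```bash
python3 -m jog '[[[-0.006,0,0,0,0],[-0.012,0,0,0,0],[-0.018,0,0,0,0],[-0.023,0,0,0,0],[-0.028,0,0,0,0],[-0.033,0,0,0,0],[-0.037,0,0,0,0],[-0.041,0,0,0,0],[-0.045,0,0,0,0],[-0.045,0,0,0,0]]]'|grep -E "pos|wrist"
python3 -m jog '[[[0,0,0,0,0],[0.02,0,0,0,0],[0.06,0,0,0,0],[0.10,0,0,0,0],[0.12,0,-0.04,0,0],[0.12,0,-0.08,0,0],[0.12,0,-0.10,0,0],[0.12,0,-0.10,0,0],[0.12,0,-0.10,0,0]]]'|grep -E "pos|wrist"
python3 - <<'E'
from plant import *
import cv2,numpy as np
f=grab_frame("scene");a=f["img"];t=grab_frame("top")["img"]
cv2.imwrite("pics/b6.png",np.vstack([cv2.resize(a[110:240,140:340],(600,390)),cv2.resize(t[130:225,150:390],(520,206),interpolation=2) if 0 else cv2.copyMakeBorder(cv2.resize(t[135:225,130:380],(583,210)),0,0,0,17,0)]))
E
```

```text
tool_pos: [0.6144, 0.2074, 0.1892]
wrist_force: [-0.9, -0.8, -0.3]
tool_pos: [0.4953, 0.1896, 0.2882]
wrist_force: [0.2, -0.1, -0.7]
```

View pics/b6.png

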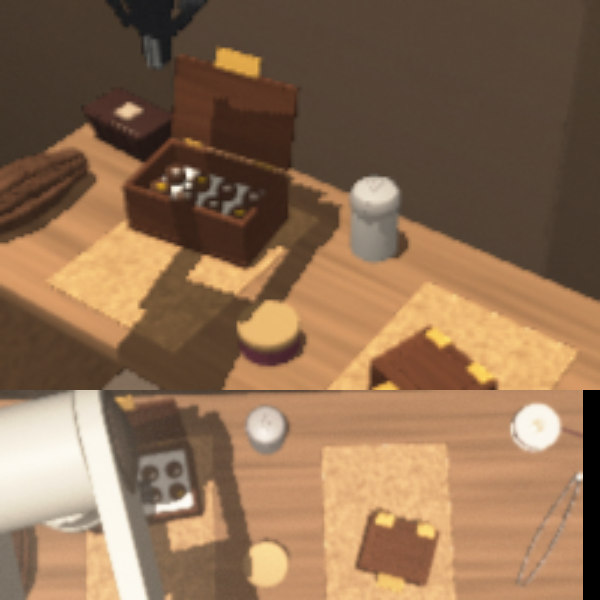

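The small lid is shut, the large lid is leaning back open at (237,110), the chests and bystanders are where they were to within a couple of pixels, and the gripper is clear of everything.

```bash
python3 -c "
from plant import *
print(state()['clock'],sign_off())"
```

```text
the job is handed in; nothing more can be done
17.875 None
```

The small chest's lid is shut and the large chest's lid is leaning open on its stop; I handed the job in at 17.9 s. Pushing on the large tab peaked near 11–12 N and may have slid that chest about 1 mm, but nothing else visibly moved.

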